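Push a drilled core out of a stone block

TASK

A stone core is stuck in the bore through the stone block. First stand the jar that blocks the mouth of the bore upright on the bench, to one side. Then take the steel ejector rod from its rest, push its plain end partway into the bore, let go of it there, take a fresh hold on the handle behind its collar and push it home, so that the collar sits against the stone and the core drops into the white tray; leave the rod there and the other loose things where they lie.

Things in the scene. Friction and masses are not known exactly. Their poses are not given: they have to be found in the camera images.
- stone: Grey stone block, 165 (x) x 100 (y) x 115 mm high, fixed to the bench, with a straight level bore of 19 mm diameter through its whole length at mid-width, axis 68 mm above the bench. Origin: centre of its underside. x runs along the bore from mouth to exit (the way to push), z up. Steel stops, 22 mm high, line its long sides, out to 62 mm from the bore axis.
- mouth (a point): Centre of the bore's mouth, on the end face of the stone, 68 mm above the bench; its edge is broken by a 3 mm chamfer. Axes as those of the stone: x points into the bore.
- exit (a point): Centre of the bore's exit, on the opposite end face beside the white tray, 165 mm from the mouth.
- tray (a point): Centre of the cork floor of the open white tray fixed at the stone's exit end to catch the core, 67 mm beyond the exit face, 18 mm above the bench; axes as those of the stone. Inside, the tray measures 122 x 112 mm; its rim is 45 mm above the bench.
- core: Loose cylinder of the same grey stone, 17 mm in diameter, 40 mm long, lying in the bore somewhere near mid-length, hidden at the start. Origin: its centre; x along its axis. It slides easily when the rod pushes it.
- rod: Steel ejector rod, 233 mm long, about 0.3 kg: from the tip (3 mm bevel) a plain shaft of 16 mm diameter, 180 mm long; a collar of 30 mm diameter, 8 mm thick; a handle of 16 mm diameter, 45 mm long. Origin: on its axis, 122 mm behind the tip, near the balance point. x along the axis to the tip; it may roll about x. At the start it lies level in its rest, axis 36 mm above the bench.
- rod_tip (a point): Centre of the rod's front end, 122 mm ahead of the rod's origin.
- rod_collar (a point): On the rod's axis, at the collar's front face (which meets the stone when home), 58 mm behind the rod's origin, 180 mm behind the tip.
- rod_handle (a point): On the rod's axis at the middle of the 45 mm handle, 88.5 mm behind the rod's origin.
- rest: Fixed rest of the rod: aluminium base 205 x 56 x 6 mm with two black notched supports, cheeks 19 mm apart rising to 42 mm. One, 14 mm long, holds the shaft 66 mm ahead of the rod's origin; the other, 44 mm long, encloses the handle, which cannot be gripped there. Between them the shaft is free; the rod lifts straight out. Origin: underside, below the rod's origin; x to the rod's tip.
- jar: Closed amber jar with a white cap and a paper label, 48 mm in diameter, 95 mm high, about 0.2 kg, standing in front of the bore's mouth. Origin: centre of its underside, z up.
- brush: Bystander: wooden-handled brush lying on the bench, below 40 mm high, to be left alone. Origin: about its middle; x along its length.
- forceps: Bystander: steel scissor-handled forceps, 150 mm long, 6 mm thick, lying on the bench, to be left alone. Origin: the underside at their pivot; x towards the jaws.
- offcut: Bystander: grey stone offcut, 75 x 50 x 22 mm, lying on the bench, to be left alone. Origin: centre of its underside.
Things that resemble listed ones, but are neither listed nor needed, are in the scene too. There is more than one size of the jar; the one meant has the size given above. Of the things shaped like the rod, the steel one is meant.

How it is judged:
By the outcome, as a careful person would: the job done as asked, in the order asked, and still so for the second after the job is handed in, with the robot touching nothing.
It also fails if it takes over 72 s, if anything falls off the work surface, if the arm or the gripper's body presses on something with over 40 N, if the wrist force passes 120 N, or if a joint passes its speed limit or range.

ROBOT

A 7-joint arm with a two-finger parallel gripper is mounted at the origin on the work surface. World frame = base frame: x ahead of the robot, y to its left, z up, the work surface at z = 0. Lengths are in m, angles in rad, forces in N, time in s.
With the tool pointing down it reaches from about 0.4 to 0.875 m from the base axis. Payload 19.3 kg.
Tool frame: the origin (TCP) lies on the front face of the gripper's body, between the roots of the fingers; the fingertips stand 73 mm ahead of it and the grasp point (between the pads) lies env.pinch_z ahead of it (env.pinch_z is the distance from the TCP to the grasp point, in m); z points along the fingers, y is the line along which they close (so a half turn about z gives the same grasp; the last joint's range is limited). The gripper opens to 85 mm and grips with 20 to 120 N. Pads are 22 mm wide; open, the fingers measure 114 mm over their backs; the gripper's body (76 mm by 85 mm) begins 54 mm behind the grasp point. The pads swing forward as they close: fully open they stand 13 mm farther back than shut.
Start: joints at [-1.245, 0.521, -0.036, 1.599, 0.021, 1.021, -0.113], TCP at [0.241, 0.577, 0.304] pointing down, gripper open.
Joint ranges: [-2.91, 2.91], [-0.3, 2.13], [-1.5, 1.42], [0.17, 2.43], [-1.26, 4.41], [0.16, 1.93], [-2.52, 2.52]. Speed limits (rad/s): [1.89, 1.89, 2.39, 2.39, 3.01, 3.01, 3.01].

INTERFACE

Orientations are given as a 3x3 rotation matrix whose columns are the frame's x, y, z axes.
In Python, from cell import env, cams gives the robot as it stands.
- The arm moves only by the shell command python3 -m jog 'ROWS'. ROWS is a JSON object of lists of equal length, an entry for each row: "offset": the shift along the tool's x, y, z in mm, a list of three; "turn": the turn, a rotation vector about the tool's x, y, z in rad, a list of three; "grip": the closure in counts, from 0 (fully open) to 255 (shut). In form: {"offset": [[x, y, z], ...], "turn": [[wx, wy, wz], ...], "grip": [grip, ...]}. A call has exactly 10 rows; each row is the pose to reach, as a shift and turn from the pose commanded when the call began, along the tool's axes at that moment; what a row does not reach only later rows make up. A row lasts 1/8 s, in which the tool goes at most 62.5 mm and 10.7 degrees, less where a joint would pass 70% of its speed; a pose out of reach is approached as far as the arm can. A call with a gripper value outside its range is refused whole. The fingers move at their own pace and stop on an object; the grip force is fixed at half the most. Time passes only in rows, so rows that repeat a pose let the fingers close, or fill a call up. It gives the time, the measured TCP pose, the force, the opening and the grip force at its end, in the units of the state.
- env.read_state(): the state, without advancing time (a new reading comes with each control period).
- cams.read_camera(name): name is "scene" or "top" or "wrist"; returns the picture (384x512x3 uint8, red, green, blue); there is no depth.
- cams.calibration(name): a dict with "mtx" (3x3 intrinsics, pixels), "extrinsics" (4x4, takes a point from world to camera coordinates); the wrist camera has in their place "tool_from_camera" (4x4, takes a point from camera to tool coordinates, whose origin is the TCP and whose axes are the flange's). Camera axes: x right, y down, z forward; pixel columns grow to the right and rows downward; lengths in m; the calibration is good to about 2 mm. The wrist camera is an equidistant fisheye: a pixel r from the principal point sees the ray r / f radians off the axis. A picture is of the moment at which its call begins: read the wrist's pose just before it. calibration takes no time and is no camera call.
- env.close_job(): hands the job in; it is judged then, once.
The state is a dict: "clock": time; "joints": joint angles; "qd": joint speeds; "effort": joint torques, N m; "eef_pos": TCP position; "orientation": TCP orientation; "ft_force": force on the tool from outside, world axes, zero at the start; "ft_torque": the same for the moment, N m; "width": finger opening in m; "finger_force": force on a finger pad.
Only numpy, scipy, OpenCV 4.12 (cv2) and the standard library are available. Lean on these libraries where they do the work, as an engineer would, in place of code of your own. Each camera call takes 0.05 s, during which the arm holds its last target. There are 200 camera calls.

## Working session

There is one attempt and no reset: what is moved stays moved. The work goes in short steps, Python scripts to look and compute and a shell command to move; the robot and the scene stay as the last step left them, time stands still between calls to the robot, and variables do not carry over. Pictures are saved under pics/ and viewed, at most 10 in all, crops included, and the job is handed in when it is done.

```bash
ls; mkdir -p pics
python3 - <<'E'
from cell import env,cams
import cv2,numpy as np
np.set_printoptions(precision=4,suppress=True)
for n in ("scene","top"):
    im=cams.read_camera(n); cv2.imwrite(f"pics/{n}0.png",im[:,:,::-1])
    c=cams.calibration(n); print(n,c["mtx"],c["extrinsics"])
print(cams.calibration("wrist")); s=env.read_state(); print(s,env.pinch_z)
a=cv2.imread("pics/top0.png"); cv2.imwrite("pics/top0b.png",cv2.resize(a,(800,600),interpolation=cv2.INTER_CUBIC))
a=cv2.imread("pics/scene0.png"); cv2.imwrite("pics/scene0b.png",cv2.resize(a,(800,600),interpolation=cv2.INTER_CUBIC))
E
```

```text
pics
scene [[499.4622   0.     261.0507]
 [  0.     499.4622 187.3103]
 [  0.       0.       1.    ]] [[ 0.8096  0.5865 -0.0245 -0.3877]
 [ 0.2929 -0.4397 -0.849  -0.083 ]
 [-0.5087  0.6802 -0.5278  1.8466]
 [ 0.      0.      0.      1.    ]]
top [[380.371    0.     250.4905]
 [  0.     380.371  187.9254]
 [  0.       0.       1.    ]] [[ 0.0244 -0.9997 -0.0055 -0.0314]
 [-0.9955 -0.0238 -0.0915  0.4688]
 [ 0.0913  0.0077 -0.9958  0.9795]
 [ 0.      0.      0.      1.    ]]
{'mtx': array([[297.3186,   0.    , 259.6337],
       [  0.    , 297.3186, 188.3549],
       [  0.    ,   0.    ,   1.    ]]), 'tool_from_camera': array([[ 0.0006, -0.9449, -0.3273,  0.0852],
       [ 1.    ,  0.0001,  0.0013, -0.0003],
       [-0.0012, -0.3273,  0.9449, -0.0697],
       [ 0.    ,  0.    ,  0.    ,  1.    ]])}
{'clock': 0.1, 'joints': array([-1.2452,  0.522 , -0.0363,  1.5999,  0.0212,  1.0211, -0.1128]), 'qd': array([-0.0017, -0.0027, -0.0005, -0.0022,  0.0003, -0.0014, -0.0001]), 'effort': array([  0.0041, -92.8478,   1.9843, -37.0529,   0.0181,   0.0052,
         0.    ]), 'eef_pos': array([0.2409, 0.5765, 0.3034]), 'orientation': array([[-0.9227,  0.3856, -0.0003],
       [ 0.3856,  0.9227, -0.0009],
       [-0.0001, -0.001 , -1.    ]]), 'ft_force': array([-0.4671,  0.8696,  0.1452]), 'ft_torque': array([ 0.0438, -0.0014, -0.046 ]), 'finger_force': 0.0, 'width': 0.08557911036662601} 0.0539
```

View pics/top0b.png

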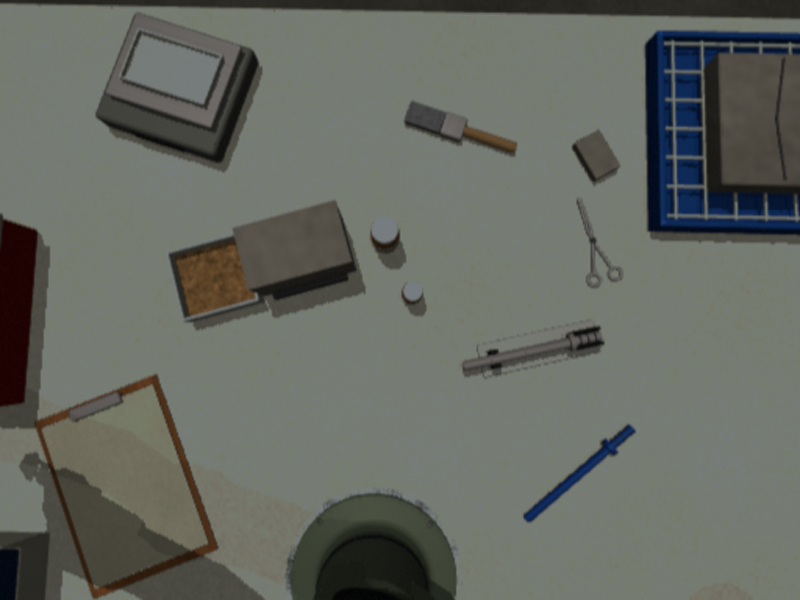

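View pics/scene0b.png

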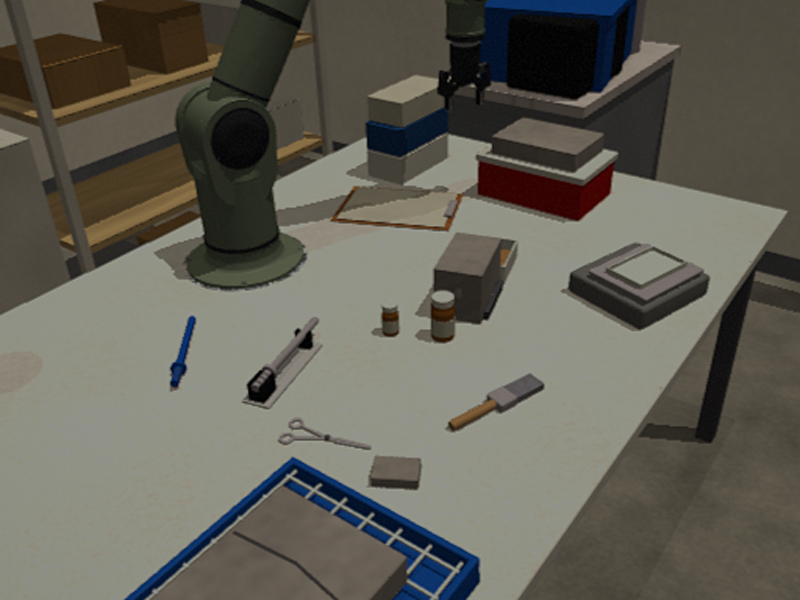

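The top view (800 px scale) shows the stone at (295,250) with the tray to its left. The big jar's cap is at (385,233) by the mouth and the small decoy jar at (412,292). The steel rod lies in its rest from the tip (465,366) to the handle (600,337), and the blue decoy rod is lower right. The scene view agrees.

```bash
cat > h.py <<'E'
from cell import env,cams
import cv2,numpy as np
np.set_printoptions(precision=4,suppress=True)
def ray(n,uv):
    c=cams.calibration(n);E=c["extrinsics"];R=E[:3,:3]
    d=R.T@np.linalg.solve(c["mtx"],[uv[0],uv[1],1]);return -R.T@E[:3,3],d/np.linalg.norm(d)
def onz(n,uv,z):
    o,d=ray(n,uv);return o+d*(z-o[2])/d[2]
def proj(n,p):
    c=cams.calibration(n);q=c["mtx"]@(c["extrinsics"]@np.r_[p,1])[:3];return q[:2]/q[2]
def wray(uv,s):
    c=cams.calibration("wrist");K=c["mtx"];T=c["tool_from_camera"]
    v=np.array([uv[0]-K[0,2],uv[1]-K[1,2]]);r=np.linalg.norm(v);t=r/K[0,0]
    d=np.r_[np.sin(t)*v/max(r,1e-9),np.cos(t)];R=s["orientation"]
    return s["eef_pos"]+R@T[:3,3],R@T[:3,:3]@d
def wonz(uv,z,s):
    o,d=wray(uv,s);return o+d*(z-o[2])/d[2]
def wproj(p,s):
    c=cams.calibration("wrist");K=c["mtx"];T=c["tool_from_camera"]
    q=T[:3,:3].T@(s["orientation"].T@(np.asarray(p)-s["eef_pos"])-T[:3,3])
    r=np.linalg.norm(q[:2]);t=np.arctan2(r,q[2]);return K[:2,2]+K[0,0]*t*q[:2]/r
E
python3 - <<'E'
from h import *
im=cv2.imread("pics/top0.png")
hsv=cv2.cvtColor(im,cv2.COLOR_BGR2HSV)
for (u,v) in [(295,240),(215,280),(375,420),(310,285),(385,233),(420,250),(520,353),(510,365)]:
    print((u,v),hsv[int(v/1.5625),int(u/1.5625)])
crop=im[110:250,100:400]; cv2.imwrite("pics/crop.png",np.clip(cv2.resize(crop,(800,373),interpolation=cv2.INTER_CUBIC).astype(float)*1.8,0,255).astype(np.uint8))
E
```

```text
(295, 240) [20 35 88]
(215, 280) [ 16 146  75]
(375, 420) [ 53  16 125]
(310, 285) [120  11  24]
(385, 233) [ 99  20 127]
(420, 250) [ 49  16 124]
(520, 353) [15 16 94]
(510, 365) [30 16 78]
```

View pics/crop.png

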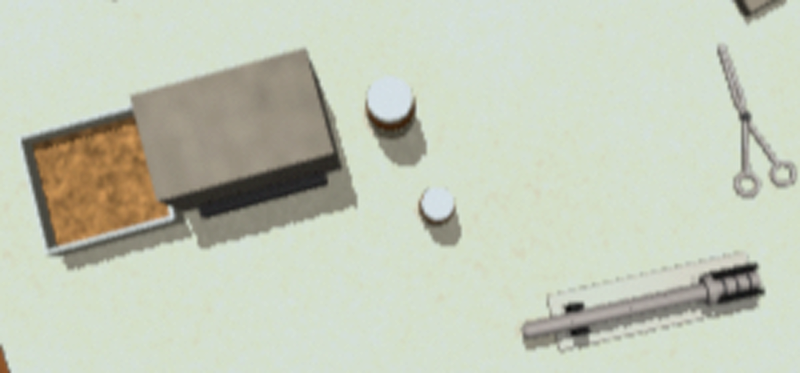

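The crop shows the stone's top face with corners at crop (131,96), (305,50), (336,157) and (162,200). The jar cap is at (391,100), the rod tip at (523,331) and its collar near (705,288).

```bash
cat > m.py <<'E'
from h import *
im=cv2.imread("pics/top0.png");hsv=cv2.cvtColor(im,cv2.COLOR_BGR2HSV)
def blob(m,c):
    m=cv2.morphologyEx(m.astype(np.uint8),cv2.MORPH_OPEN,np.ones((3,3)))
    n,l=cv2.connectedComponents(m);k=l[c[1],c[0]];return (l==k).astype(np.uint8) if k else None
H,S,V=cv2.split(hsv)
def rect(m,z):
    c=max(cv2.findContours(m,cv2.RETR_EXTERNAL,cv2.CHAIN_APPROX_NONE)[0],key=cv2.contourArea)[:,0]
    P=np.array([onz("top",p,z)[:2] for p in c],np.float32)*1000
    return cv2.minAreaRect(P)
m=blob((S>24)&(S<70)&(V>66)&(V<110)&(H<28),(189,155));print("stone",m.sum(),rect(m,.115))
r=rect(m,.115)
m=blob((S>90)&(H<25),(138,180));print("cork",m.sum(),rect(m,.018))
m=blob((H>85)&(H<125)&(V>100),(246,148));y,x=np.nonzero(m);print("jar",m.sum(),onz("top",(x.mean(),y.mean()),.095),rect(m,.095))
# rod shaft
m=blob((V<108)&(H<40)&(V>60),(333,226))
if m is not None:
    y,x=np.nonzero(m);P=np.array([onz("top",p,.036)[:2] for p in zip(x,y)],np.float32)*1000
    print("rod",m.sum(),cv2.minAreaRect(P),cv2.fitLine(P,cv2.DIST_HUBER,0,.01,.01).ravel())
for p in [(523,331),(703,292),(763,280),(391,100)]:
    print(p,onz("top",(p[0]/2.6667+100,p[1]/2.6667+110),.036))
E
python3 m.py
python3 - <<'E'
from h import *
for p in [(131,96),(305,50),(336,157),(162,200)]: print(onz("top",(p[0]/2.6667+100,p[1]/2.6667+110),.115))
E
```

```text
stone 2741 ((533.6669921875, 135.6197052001953), (98.5557861328125, 164.1848602294922), 16.882400512695312)
cork 1602 ((492.144775390625, 281.5032958984375), (105.36348724365234, 115.41314697265625), 17.13567543029785)
jar 200 [ 0.5651 -0.0062  0.095 ] ((564.7571411132812, -5.863565444946289), (37.461448669433594, 36.95305633544922), 1.3625253438949585)
rod 691 ((374.1502990722656, -234.87762451171875), (38.279441833496094, 196.2621612548828), 11.70048713684082) [   0.2419   -0.9703  373.409  -234.8918]
(523, 331) [ 0.352 -0.14   0.036]
(703, 292) [ 0.3936 -0.3127  0.036 ]
(763, 280) [ 0.4065 -0.3705  0.036 ]
(391, 100) [ 0.5741 -0.0075  0.036 ]
[0.5565 0.2261 0.115 ]
[0.6025 0.0701 0.115 ]
[0.5052 0.039  0.115 ]
[0.4627 0.1937 0.115 ]
```

```bash
cat >> h.py <<'E'
from scipy.spatial.transform import Rotation as Ro
def Rd(deg):  # tool down, tool x at heading deg in world
    a=np.radians(deg);x=np.array([np.cos(a),np.sin(a),0]);z=np.array([0,0,-1.]);return np.c_[x,np.cross(z,x),z]
def go(p,R,p0=None,R0=None):
    s=env.read_state();R0=s["orientation"] if R0 is None else R0;p0=s["eef_pos"] if p0 is None else p0
    print("off",(R0.T@(np.asarray(p)-p0)*1000).round(1),"turn",Ro.from_matrix(R0.T@R).as_rotvec().round(4))
E
python3 - <<'E'
from h import *
go([.534,.136,.30],Rd(106.9))
for p in [(405,110),(410,125),(440,137),(515,150)]: print(onz("top",np.array(p)/1.5625,.02))
print(proj("top",[.68,.03,0])*1.5625, onz("top",np.array([412,292])/1.5625,.07))
E
```

```text
off [-440.2 -293.4    3.7] turn [-0.0009  0.0005  0.88  ]
[ 0.79   -0.0359  0.02  ]
[ 0.7634 -0.0451  0.02  ]
[ 0.7432 -0.0974  0.02  ]
[ 0.723  -0.2269  0.02  ]
[365.822 174.458] [ 0.4683 -0.0534  0.07  ]
```

```bash
python3 -m jog '{"offset":[[-44,-29,0],[-88,-59,0],[-132,-88,0],[-176,-117,0],[-220,-147,0],[-275,-183,0],[-330,-220,0],[-385,-257,2],[-440,-293,4],[-440,-293,4]],"turn":[[0,0,0.1],[0,0,0.2],[0,0,0.3],[0,0,0.4],[0,0,0.5],[0,0,0.6],[0,0,0.7],[0,0,0.8],[0,0,0.88],[0,0,0.88]],"grip":[0,0,0,0,0,0,0,0,0,0]}'
python3 - <<'E'
from h import *
s=env.read_state();im=cams.read_camera("wrist");print(s["eef_pos"],s["orientation"],s["clock"])
cv2.imwrite("pics/w1.png",im[:,:,::-1]);np.save("w1.npy",np.r_[s["eef_pos"],s["orientation"].ravel()])
cv2.imwrite("pics/w1b.png",np.clip(cv2.resize(im[:,:,::-1],(800,600)).astype(float)*1.6,0,255).astype(np.uint8))
E
```

```text
clock: 1.35
eef_pos: [0.5354, 0.1327, 0.2997]
orientation: [[-0.285, 0.959, 0.0], [0.959, 0.285, -0.002], [-0.002, -0.0, -1.0]]
ft_force: [-0.4, 0.5, 0.8]
width: 0.0852
finger_force: 0.0
[0.5354 0.1327 0.2997] [[-0.2847  0.9586  0.0002]
 [ 0.9586  0.2847 -0.0015]
 [-0.0015 -0.0003 -1.    ]] 1.35
```

View pics/w1b.png

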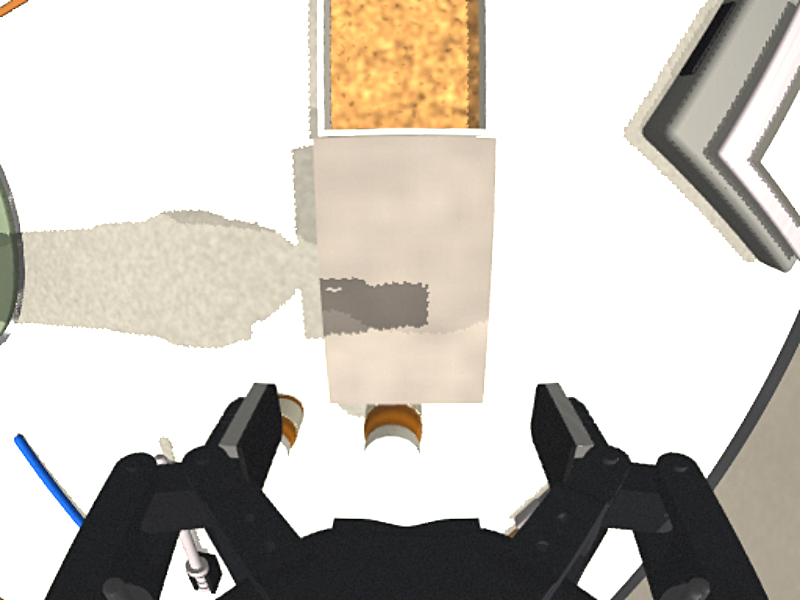

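The wrist view shows the stone's top face with corners at (315,138), (495,138), (483,402) and (331,402) in 800 px scale. The jar is just beyond the mouth edge at (392,425).

Run:
```python
from h import *
w=np.load("w1.npy");s=dict(eef_pos=w[:3],orientation=w[3:].reshape(3,3))
for p in [(315,138),(495,138),(483,402),(331,402)]: print(wonz(np.array(p)*.64,.115,s))
im=cv2.imread("pics/w1.png").astype(float);g=cv2.GaussianBlur(im,(3,3),0)
sat=(g.max(2)-g.min(2))/g.max(2)*255
print(sat[150:152,190:222].round().astype(int)[0],g[150,190:222,2].astype(int))
def edge(row,lo,hi,f):  # strongest step in red
    d=np.diff(f[row,lo:hi]);k=np.argmax(abs(d));w=abs(d[max(0,k-2):k+3]);return lo+.5+(np.arange(max(0,k-2),max(0,k-2)+len(w))*w).sum()/w.sum()
n=None
def fit(pts):
    P=np.array([wonz(p,.115,s)[:2]*1000 for p in pts],np.float32);v=cv2.fitLine(P,cv2.DIST_HUBER,0,.01,.01).ravel();
    return v
R=fit([(edge(r,300,325,g[:,:,2]),r) for r in range(110,235,3)])
L=fit([(edge(r,195,220,g[:,:,0]-0*g[:,:,2]),r) for r in list(range(215,250,2))])
M=fit([(c,edge(c,245,262,g[:,:,2].T)) for c in list(range(275,305,2))])
for v in (R,L,M): print(v,np.degrees(np.arctan2(v[1],v[0])))
```

```text
[0.463  0.2014 0.115 ]
[0.5567 0.2293 0.115 ]
[0.6051 0.0727 0.115 ]
[0.5105 0.0447 0.115 ]
[29 32 32 32 32 32 31 31 31 31 30 31 34 37 38 40 39 39 39 39 39 39 39 40
 40 40 40 39 39 39 39 40] [137 130 127 123 119 119 120 120 120 121 120 122 130 138 141 141 141 141
 141 142 143 143 143 143 143 143 143 143 143 143 144 144]
[  0.2895  -0.9572 578.5367 158.8863] -73.172775
[  0.2916  -0.9565 501.3045  69.568 ] -73.04803
[  0.9575   0.2886 585.4559  66.5778] 16.774094
```

Run:
```python
from h import *
R=Rd(106.87)
go([.565,-.005,.22],R)
```

```text
off [-140.8  -11.2   79.8] turn [-0.0004  0.0014 -0.0037]
```

```bash
python3 -m jog '{"offset":[[-45,-4,20],[-90,-8,40],[-135,-11,60],[-141,-11,80],[-141,-11,105],[-141,-11,130],[-141,-11,155],[-141,-11,175],[-141,-11,184],[-141,-11,184]],"turn":[[0,0.001,-0.004],[0,0.001,-0.004],[0,0.001,-0.004],[0,0.001,-0.004],[0,0.001,-0.004],[0,0.001,-0.004],[0,0.001,-0.004],[0,0.001,-0.004],[0,0.001,-0.004],[0,0.001,-0.004]],"grip":[0,0,0,0,0,0,0,0,0,0]}'
python3 -m jog '{"offset":[[0,0,0],[0,0,0],[0,0,0],[0,0,0],[0,0,0],[0,0,0],[0,0,-5],[0,0,-15],[0,0,-30],[0,0,-30]],"turn":[[0,0,0],[0,0,0],[0,0,0],[0,0,0],[0,0,0],[0,0,0],[0,0,0],[0,0,0],[0,0,0],[0,0,0]],"grip":[255,255,255,255,255,255,255,255,255,255]}'
```

```text
clock: 2.65
eef_pos: [0.5642, -0.0008, 0.1157]
orientation: [[-0.295, 0.955, -0.001], [0.955, 0.295, 0.001], [0.001, -0.001, -1.0]]
ft_force: [0.3, 0.4, 0.3]
width: 0.0853
finger_force: 0.0
clock: 3.9
eef_pos: [0.5651, -0.0014, 0.1474]
orientation: [[-0.294, 0.956, 0.002], [0.956, 0.294, 0.001], [0.001, 0.002, -1.0]]
ft_force: [0.0, -0.9, -1.6]
width: 0.046
finger_force: 61.8
```

```bash
python3 -m jog '{"offset":[[0,25,0],[0,60,0],[0,95,0],[0,115,0],[0,125,0],[0,125,5],[0,125,15],[0,125,24],[0,125,29],[0,125,29]],"turn":[[0,0,0],[0,0,0],[0,0,0],[0,0,0],[0,0,0],[0,0,0],[0,0,0],[0,0,0],[0,0,0],[0,0,0]],"grip":[255,255,255,255,255,255,255,255,255,255]}'
```

```text
clock: 5.15
eef_pos: [0.6838, 0.0351, 0.117]
orientation: [[-0.294, 0.956, -0.0], [0.956, 0.294, 0.001], [0.001, -0.0, -1.0]]
ft_force: [-2.3, -1.2, 3.1]
width: 0.046
finger_force: 62.4
```

```bash
python3 -m jog '{"offset":[[0,0,1],[0,0,1],[0,0,1],[0,0,1],[0,0,1],[0,0,-5],[0,0,-30],[0,0,-65],[0,0,-100],[0,0,-120]],"turn":[[0,0,0],[0,0,0],[0,0,0],[0,0,0],[0,0,0],[0,0,0],[0,0,0],[0,0,0],[0,0,0],[0,0,0]],"grip":[255,120,0,0,0,0,0,0,0,0]}'
python3 - <<'E'
from h import *
im=cams.read_camera("top");cv2.imwrite("pics/top1.png",im[:,:,::-1])
hsv=cv2.cvtColor(im,cv2.COLOR_RGB2HSV);H,S,V=cv2.split(hsv)
a=cams.read_camera("scene");cv2.imwrite("pics/scene1.png",a[:,:,::-1])
R=Rd(103.3)
d=np.array([-.23,.973]);o=np.array([.380,-.2587])-.0*d
go([o[0],o[1],.24],R)
E
```

```text
clock: 6.4
eef_pos: [0.6843, 0.0352, 0.239]
orientation: [[-0.294, 0.956, 0.002], [0.956, 0.294, 0.001], [0.001, 0.002, -1.0]]
ft_force: [0.3, -0.1, -0.4]
width: 0.0855
finger_force: 0.0
off [-191.2 -377.7   -2.2] turn [ 0.003  -0.0006  0.0668]
```

```bash
python3 -m jog '{"offset":[[-15,-30,0],[-40,-80,0],[-66,-130,0],[-92,-180,0],[-118,-232,0],[-143,-283,0],[-169,-334,0],[-188,-370,0],[-191,-378,-2],[-191,-378,-2]],"turn":[[0,0,0.01],[0,0,0.02],[0,0,0.03],[0,0,0.04],[0,0,0.05],[0,0,0.06],[0.003,-0.001,0.067],[0.003,-0.001,0.067],[0.003,-0.001,0.067],[0.003,-0.001,0.067]],"grip":[0,0,0,0,0,0,0,0,0,0]}'
python3 - <<'E'
from h import *
s=env.read_state();im=cams.read_camera("wrist");print(s["eef_pos"],s["clock"])
cv2.imwrite("pics/w2.png",im[:,:,::-1]);np.save("w2.npy",np.r_[s["eef_pos"],s["orientation"].ravel()])
cv2.imwrite("pics/w2b.png",cv2.resize(im[:,:,::-1],(800,600)))
print("pred tip/collar/hend",[wproj([.380-.23*t,-.2587+.973*t,.036],s)*1.5625 for t in (.122,-.058,-.111)])
E
```

```text
clock: 7.75
eef_pos: [0.379, -0.2584, 0.2384]
orientation: [[-0.229, 0.973, -0.003], [0.973, 0.229, -0.0], [0.0, -0.003, -1.0]]
ft_force: [0.8, 0.9, -0.3]
width: 0.0853
finger_force: 0.0
[ 0.379  -0.2584  0.2384] 7.75
pred tip/collar/hend [array([409.3646,  77.5032]), array([408.909 , 364.9836]), array([408.6828, 430.1581])]
```

View pics/w2b.png

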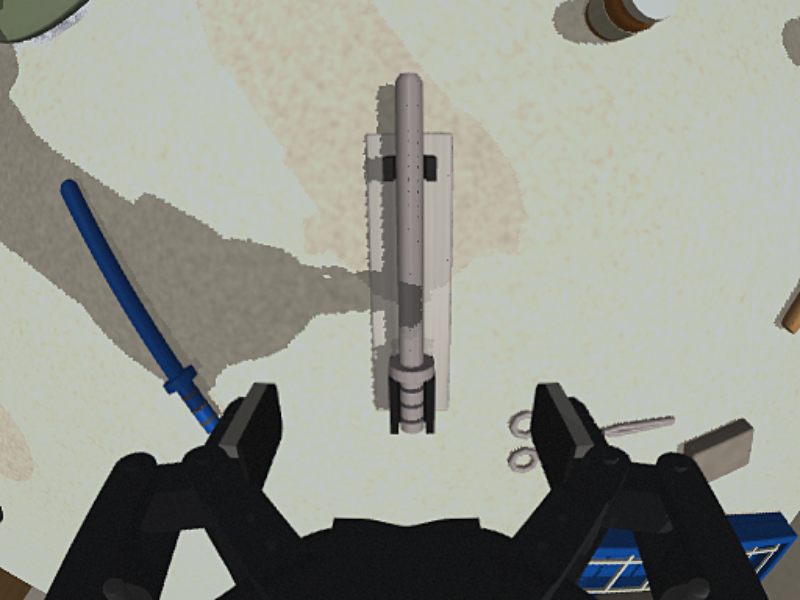

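View pics/top1.png

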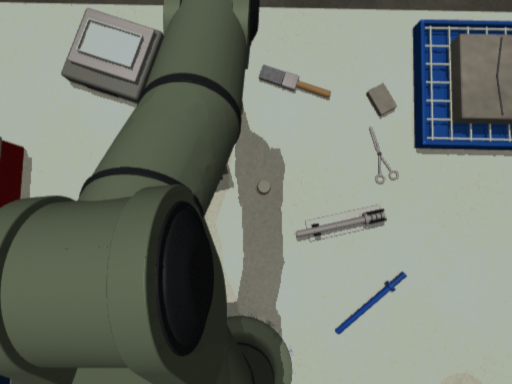

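The wrist view shows the rod centred: tip at (409,73), collar front at about (412,362), handle end at (412,432). The top view is blocked by the arm over the jar.

Run:
```python
from h import *
w=np.load("w2.npy");s=dict(eef_pos=w[:3],orientation=w[3:].reshape(3,3))
g=cv2.GaussianBlur(cv2.imread("pics/w2.png"),(3,3),0)[:,:,1].astype(float)
P=[]
for r in list(range(52,98,3))+list(range(120,180,3))+list(range(215,228,3)):
    d=np.diff(g[r,240:286]);a=240.5+np.argmin(d[:23]);b=263.5+np.argmax(d[23:])
    P.append(((a+b)/2,r,b-a))
P=np.array(P);print([tuple(p) for p in P[::4]])
Q=np.array([wonz(p[:2],.036,s)[:2]*1000 for p in P if 12<p[2]<22],np.float32)
v=cv2.fitLine(Q,cv2.DIST_HUBER,0,.01,.01).ravel();print(len(Q),v,np.degrees(np.arctan2(v[1],v[0])))
dr=v[:2]*np.sign(v[1]);print("lat axis",v[2:]@[dr[1],-dr[0]])
for p,z in [((409,73),.036),((412,358),.051),((412,432),.036)]:
    q=wonz(np.array(p)*.64,z,s);print(q,"along",q[:2]*1000@dr)
```

```text
[(np.float64(261.0), np.float64(52.0), np.float64(17.0)), (np.float64(256.0), np.float64(64.0), np.float64(29.0)), (np.float64(255.5), np.float64(76.0), np.float64(30.0)), (np.float64(256.5), np.float64(88.0), np.float64(28.0)), (np.float64(257.5), np.float64(120.0), np.float64(26.0)), (np.float64(257.0), np.float64(132.0), np.float64(27.0)), (np.float64(257.0), np.float64(144.0), np.float64(27.0)), (np.float64(257.5), np.float64(156.0), np.float64(26.0)), (np.float64(257.5), np.float64(168.0), np.float64(26.0)), (np.float64(258.5), np.float64(215.0), np.float64(26.0)), (np.float64(263.0), np.float64(227.0), np.float64(27.0))]
4 [   0.2395   -0.9709  375.3653 -238.9055] -76.14434
lat axis 307.23065
[ 0.3511 -0.1374  0.036 ] along -217.51076705093183
[ 0.3922 -0.3023  0.051 ] along -387.393997257881
[ 0.4082 -0.3678  0.036 ] along -454.8166704323361
```

Run:
```python
from h import *
go([.3864,-.2819,.090],Rd(103.9))
```

```text
off [-24.9   1.6 148.4] turn [-0.0031 -0.0003 -0.0098]
```

```bash
python3 -m jog '{"offset":[[-25,1.6,10],[-25,1.6,30],[-25,1.6,60],[-25,1.6,90],[-25,1.6,115],[-25,1.6,130],[-25,1.6,140],[-25,1.6,148],[-25,1.6,148],[-25,1.6,148]],"turn":[[-0.003,0,-0.01],[-0.003,0,-0.01],[-0.003,0,-0.01],[-0.003,0,-0.01],[-0.003,0,-0.01],[-0.003,0,-0.01],[-0.003,0,-0.01],[-0.003,0,-0.01],[-0.003,0,-0.01],[-0.003,0,-0.01]],"grip":[0,0,0,0,0,0,0,0,0,0]}'
python3 -m jog '{"offset":[[0,0,0],[0,0,0],[0,0,0],[0,0,0],[0,0,0],[0,0,0],[0,0,0],[0,0,0],[0,0,0],[0,0,0]],"turn":[[0,0,0],[0,0,0],[0,0,0],[0,0,0],[0,0,0],[0,0,0],[0,0,0],[0,0,0],[0,0,0],[0,0,0]],"grip":[255,255,255,255,255,255,255,255,255,255]}'
```

```text
clock: 9.05
eef_pos: [0.386, -0.2828, 0.0911]
orientation: [[-0.24, 0.971, 0.001], [0.971, 0.24, -0.0], [-0.001, 0.0, -1.0]]
ft_force: [-0.1, 0.6, -0.4]
width: 0.0857
finger_force: 0.0
clock: 10.3
eef_pos: [0.3858, -0.2828, 0.0909]
orientation: [[-0.24, 0.971, 0.0], [0.971, 0.24, -0.0], [-0.0, 0.0, -1.0]]
ft_force: [-1.0, 0.3, 6.7]
width: 0.0141
finger_force: 58.4
```

```bash
python3 -m jog '{"offset":[[0,0,-5],[0,0,-12],[0,0,-22],[0,0,-34],[0,0,-48],[0,0,-64],[0,0,-82],[0,0,-96],[0,0,-100],[0,0,-100]],"turn":[[0,0,0],[0,0,0],[0,0,0],[0,0,0],[0,0,0],[0,0,0],[0,0,0],[0,0,0],[0,0,0],[0,0,0]],"grip":[255,255,255,255,255,255,255,255,255,255]}'
python3 - <<'E'
from h import *
go([.6091,-.1144,.190],Rd(106.87))
E
```

```text
clock: 11.55
eef_pos: [0.3859, -0.2826, 0.1908]
orientation: [[-0.24, 0.971, 0.0], [0.971, 0.24, -0.0], [-0.0, 0.0, -1.0]]
ft_force: [-0.1, -0.1, -2.8]
width: 0.0144
finger_force: 58.7
off [109.7 257.    0.8] turn [ 0.0001  0.0002 -0.0523]
```

```bash
python3 -m jog '{"offset":[[6,15,0],[19,45,0],[35,82,0],[51,120,0],[67,158,0],[83,195,0],[97,228,0],[106,248,0],[110,257,0],[110,257,0]],"turn":[[0,0,-0.01],[0,0,-0.02],[0,0,-0.03],[0,0,-0.04],[0,0,-0.045],[0,0,-0.052],[0,0,-0.052],[0,0,-0.052],[0,0,-0.052],[0,0,-0.052]],"grip":[255,255,255,255,255,255,255,255,255,255]}'
python3 - <<'E'
from h import *
s=env.read_state();im=cams.read_camera("wrist");print(s["eef_pos"],s["clock"])
b=cams.read_camera("scene");cv2.imwrite("pics/scene2.png",b[:,:,::-1]);t=cams.read_camera("top");cv2.imwrite("pics/top2.png",t[:,:,::-1])
cv2.imwrite("pics/w3.png",im[:,:,::-1]);np.save("w3.npy",np.r_[s["eef_pos"],s["orientation"].ravel()])
z=s["eef_pos"][2]-.0549;d=s["orientation"][:,0];p=s["eef_pos"]*[1,1,0]+[0,0,z]
print("pred tip w,scene,top",wproj(p+.15*d,s),proj("scene",p+.15*d),proj("top",p+.15*d),"tail",proj("scene",p-.083*d))
go([.6091,-.1144,.1229],Rd(106.87))
a=cv2.resize(im[:,:,::-1],(640,480))[0:300,150:550]
c=cv2.resize(b[150:270,200:330,::-1],(390,360)); c=np.clip(c*1.6,0,255).astype(np.uint8)
o=np.zeros((360,800,3),np.uint8);o[:300,:400]=a;o[:360,405:795]=c;cv2.imwrite("pics/w3b.png",o)
E
```

```text
clock: 12.8
eef_pos: [0.6089, -0.1139, 0.1901]
orientation: [[-0.29, 0.957, -0.001], [0.957, 0.29, -0.0], [0.0, -0.001, -1.0]]
ft_force: [0.2, 0.0, -1.3]
width: 0.0141
finger_force: 58.7
[ 0.6089 -0.1139  0.1901] 12.8
pred tip w,scene,top [261.4679 -53.9987] [288.9181 172.3055] [230.122 142.474] tail [264.1298 214.7419]
off [ 0.5  0.9 67.8] turn [-0.0005  0.0002 -0.0016]
```

View pics/w3b.png

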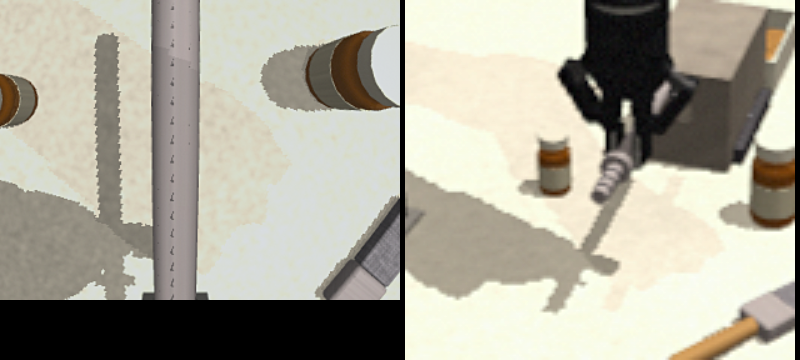

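The left panel shows the shaft straight and centred under the tool. In the right panel the jar stands upright at (775,185) and the rod tail is at (598,195), within a pixel of the prediction. Lowering to the bore axis and starting the insertion.

```bash
python3 -m jog '{"offset":[[0.5,1,10],[0.5,1,25],[0.5,1,45],[0.5,1,58],[0.5,1,65],[0.5,1,67],[0.5,1,67.5],[0.5,1,67.5],[0.5,1,67.5],[0.5,1,67.5]],"turn":[[0,0,-0.0015],[0,0,-0.0015],[0,0,-0.0015],[0,0,-0.0015],[0,0,-0.0015],[0,0,-0.0015],[0,0,-0.0015],[0,0,-0.0015],[0,0,-0.0015],[0,0,-0.0015]],"grip":[255,255,255,255,255,255,255,255,255,255]}'
python3 - <<'E'
from h import *
s=env.read_state();p=s["eef_pos"]
print("lat err mm",(p[:2]*1000)@[.957,.290]-549.8,"along to mouth",-106.1-(p[:2]*1000)@[-.290,.957])
d=s["orientation"][:,0];P=p+[0,0,-.0549]
b=cams.read_camera("scene");cv2.imwrite("pics/scene3.png",b[:,:,::-1])
m=[.5569,.0579,.068]
for n in("scene","top"):print(n,proj(n,P+.15*d),proj(n,m))
c=cv2.resize(b[130:230,230:330,::-1],(600,600),interpolation=cv2.INTER_CUBIC);cv2.imwrite("pics/s3b.png",np.clip(c*1.7,0,255).astype(np.uint8))
E
```

```text
clock: 14.2
eef_pos: [0.6099, -0.1135, 0.1234]
orientation: [[-0.291, 0.957, 0.0], [0.957, 0.291, -0.0], [-0.0, 0.0, -1.0]]
ft_force: [1.1, -0.1, -2.1]
width: 0.0137
finger_force: 58.7
lat err mm 0.9482943670150235 along to mouth 179.38627760729295
scene [289.1005 191.0341] [291.4898 186.3236]
top [231.5477 147.6927] [220.4396 151.0994]
```

View pics/s3b.png

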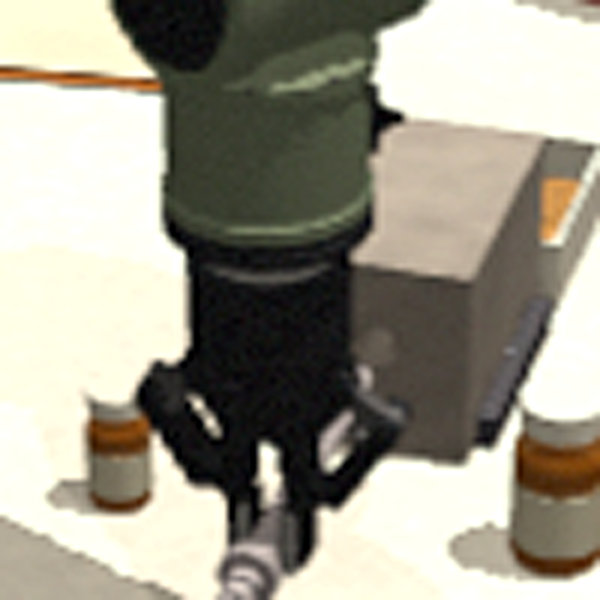

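The scene crop shows the bore mouth at about (378,345), in line with the rod and within about 1.5 px of the prediction.

```bash
python3 -m jog '{"offset":[[6,-1,0.5],[14,-1,0.5],[22,-1,0.5],[26,-1,0.5],[29,-1,0.5],[31,-1,0.5],[33,-1,0.5],[35,-1,0.5],[36,-1,0.5],[36,-1,0.5]],"turn":[[0,0,0],[0,0,0],[0,0,0],[0,0,0],[0,0,0],[0,0,0],[0,0,0],[0,0,0],[0,0,0],[0,0,0]],"grip":[255,255,255,255,255,255,255,255,255,255]}'
```

```text
clock: 15.5
eef_pos: [0.5984, -0.0794, 0.1227]
orientation: [[-0.291, 0.957, 0.0], [0.957, 0.291, -0.0], [-0.0, -0.0, -1.0]]
ft_force: [-0.8, -0.3, -2.1]
width: 0.0142
finger_force: 58.7
```

```bash
python3 -m jog '{"offset":[[2,0,0],[4,0,0],[6,0,0],[8,0,0],[10,0,0],[12,0,0],[14,0,0],[16,0,0],[18,0,0],[18,0,0]],"turn":[[0,0,0],[0,0,0],[0,0,0],[0,0,0],[0,0,0],[0,0,0],[0,0,0],[0,0,0],[0,0,0],[0,0,0]],"grip":[255,255,255,255,255,255,255,255,255,255]}'
```

```text
clock: 16.75
eef_pos: [0.5931, -0.062, 0.1227]
orientation: [[-0.291, 0.957, -0.0], [0.957, 0.291, -0.0], [-0.0, -0.0, -1.0]]
ft_force: [-0.1, 0.0, -2.4]
width: 0.0141
finger_force: 58.7
```

```bash
python3 -m jog '{"offset":[[5,0,0],[10,0,0],[15,0,0],[20,0,0],[25,0,0],[30,0,0],[35,0,0],[40,0,0],[45,0,0],[45,0,0]],"turn":[[0,0,0],[0,0,0],[0,0,0],[0,0,0],[0,0,0],[0,0,0],[0,0,0],[0,0,0],[0,0,0],[0,0,0]],"grip":[255,255,255,255,255,255,255,255,255,255]}'
```

```text
clock: 18.0
eef_pos: [0.5799, -0.0186, 0.1227]
orientation: [[-0.292, 0.956, -0.0], [0.956, 0.292, 0.0], [0.0, -0.0, -1.0]]
ft_force: [0.7, -0.2, -1.6]
width: 0.0142
finger_force: 58.7
```

```bash
python3 -m jog '{"offset":[[6,0,0],[12,0,0],[18,0,0],[24,0,0],[30,0,0],[36,0,0],[42,0,0],[48,0,0],[54,0,0],[55,0,0]],"turn":[[0,0,0],[0,0,0],[0,0,0],[0,0,0],[0,0,0],[0,0,0],[0,0,0],[0,0,0],[0,0,0],[0,0,0]],"grip":[255,255,255,255,255,255,255,255,255,255]}'
python3 - <<'E'
from h import *
p=env.read_state()["eef_pos"]
print("lat err mm",(p[:2]*1000)@[.957,.290]-549.8,"along to mouth",-106.1-(p[:2]*1000)@[-.290,.957])
E
```

```text
clock: 19.25
eef_pos: [0.5639, 0.034, 0.1227]
orientation: [[-0.292, 0.957, -0.0], [0.957, 0.292, 0.0], [0.0, -0.0, -1.0]]
ft_force: [-0.4, 0.4, -2.6]
width: 0.0139
finger_force: 58.7
lat err mm -0.28554786313543445 along to mouth 24.870630721954484
```

```bash
python3 -m jog '{"offset":[[0,0,0],[0,0,0],[0,0,0],[0,0,0],[0,0,0],[0,0,0],[-15,0,0],[-35,0,0],[-55,0,0],[-61,0,0]],"turn":[[0,0,0],[0,0,0],[0,0,0],[0,0,0],[0,0,0],[0,0,0],[0,0,0],[0,0,0],[0,0,0],[0,0,0]],"grip":[170,85,0,0,0,0,0,0,0,0]}'
python3 - <<'E'
from h import *
s=env.read_state();im=cams.read_camera("wrist");print(s["eef_pos"],s["clock"])
p=s["eef_pos"]*[1,1,0]+[0,0,.068];d=s["orientation"][:,0]
f=lambda t:wproj(p+t*d,s)
mo=np.array([.5569,.0579,.068]);D=np.array([-.290,.957,0])
print("pred mouth,collar front, collar back,handle end",[ (wproj(mo+t*D,s)*1.5625).round() for t in(0,-.055,-.063,-.108)])
b=cams.read_camera("scene");cv2.imwrite("pics/scene4.png",b[:,:,::-1])
o=np.zeros((480,800,3),np.uint8)
o[:,:480]=np.clip(cv2.resize(im[:,:,::-1],(800,600))[0:480,160:640]*1.0,0,255);c=cv2.resize(b[150:260,240:320,::-1],(320,440));o[:440,480:]=np.clip(c*1.7,0,255);cv2.imwrite("pics/w4b.png",o)
E
```

```text
clock: 20.5
eef_pos: [0.5821, -0.0273, 0.1227]
orientation: [[-0.289, 0.957, 0.0], [0.957, 0.289, -0.001], [-0.001, -0.0, -1.0]]
ft_force: [-0.3, 0.4, -0.6]
width: 0.0851
finger_force: 0.0
[ 0.5821 -0.0273  0.1227] 20.5
pred mouth,collar front, collar back,handle end [array([410., 124.]), array([410., 320.]), array([410., 345.]), array([409., 463.])]
```

View pics/w4b.png

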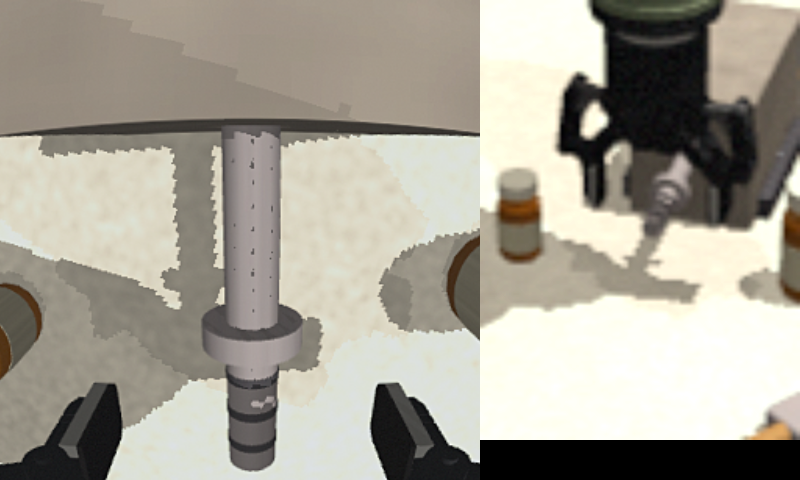

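The rod sits in the bore where predicted: mouth row about 125, collar front about 320, handle end about 470, axis at column 252 of the crop. The fingers straddle the handle, so I close on it.

```bash
python3 -m jog '{"offset":[[0,0.3,1],[0,0.3,1],[0,0.3,1],[0,0.3,1],[0,0.3,1],[0,0.3,1],[0,0.3,1],[0,0.3,1],[0,0.3,1],[0,0.3,1]],"turn":[[0,0,0],[0,0,0],[0,0,0],[0,0,0],[0,0,0],[0,0,0],[0,0,0],[0,0,0],[0,0,0],[0,0,0]],"grip":[0,0,255,255,255,255,255,255,255,255]}'
python3 - <<'E'
from h import *
p=env.read_state()["eef_pos"]
print("lat err mm",(p[:2]*1000)@[.957,.290]-549.8,"along to mouth",-106.1-(p[:2]*1000)@[-.290,.957])
E
```

```text
clock: 21.85
eef_pos: [0.5822, -0.0247, 0.1217]
orientation: [[-0.291, 0.957, 0.0], [0.957, 0.291, -0.0], [-0.0, 0.0, -1.0]]
ft_force: [0.8, 0.5, 1.2]
width: 0.0141
finger_force: 58.4
lat err mm 0.15032390239650795 along to mouth 86.38268035410078
```

```bash
python3 -m jog '{"offset":[[5,0,0],[10,0,0],[15,0,0],[20,0,0],[25,0,0],[30,0,0],[35,0,0],[40,0,0],[45,0,0],[48,0,0]],"turn":[[0,0,0],[0,0,0],[0,0,0],[0,0,0],[0,0,0],[0,0,0],[0,0,0],[0,0,0],[0,0,0],[0,0,0]],"grip":[255,255,255,255,255,255,255,255,255,255]}'
python3 -m jog '{"offset":[[1,0,0],[2,0,0],[3,0,0],[4,0,0],[5,0,0],[6,0,0],[6.5,0,0],[7,0,0],[7,0,0],[7,0,0]],"turn":[[0,0,0],[0,0,0],[0,0,0],[0,0,0],[0,0,0],[0,0,0],[0,0,0],[0,0,0],[0,0,0],[0,0,0]],"grip":[255,255,255,255,255,255,255,255,255,255]}'
```

```text
clock: 23.1
eef_pos: [0.5693, 0.0187, 0.1229]
orientation: [[-0.289, 0.957, 0.004], [0.957, 0.289, -0.003], [-0.004, 0.003, -1.0]]
ft_force: [4.7, -17.7, 17.7]
width: 0.0141
finger_force: 59.9
clock: 24.35
eef_pos: [0.5675, 0.025, 0.1231]
orientation: [[-0.289, 0.957, 0.004], [0.957, 0.289, -0.003], [-0.004, 0.003, -1.0]]
ft_force: [3.4, -17.1, 19.3]
width: 0.014
finger_force: 60.1
```

```bash
python3 -m jog '{"offset":[[0,0,-0.5],[0,0,-1],[0,0,-1.5],[0,0,-1.5],[0.5,0,-1.5],[1,0,-1.5],[1.5,0,-1.5],[2,0,-1.5],[2,0,-1.5],[2,0,-1.5]],"turn":[[0,0,0],[0,0,0],[0,0,0],[0,0,0],[0,0,0],[0,0,0],[0,0,0],[0,0,0],[0,0,0],[0,0,0]],"grip":[255,255,255,255,255,255,255,255,255,255]}'
python3 - <<'E'
from h import *
s=env.read_state();p=s["eef_pos"]
print("along to mouth",-106.1-(p[:2]*1000)@[-.290,.957])
im=cams.read_camera("wrist");d=cv2.resize(im[:,:,::-1],(800,600))[60:500,220:620]
t=cams.read_camera("scene")[130:230,240:340,::-1]
mo=np.array([.5569,.0579,.068]);D=np.array([-.290,.957,0])
print([(wproj(mo+t*D,s)*1.5625).round()-[220,60] for t in(0,-.008,-.053)])
o=np.zeros((440,800,3),np.uint8);o[:,:400]=np.clip(d*1.3,0,255);o[:400,400:]=np.clip(cv2.resize(t,(400,400))*1.6,0,255);cv2.imwrite("pics/w5b.png",o)
E
```

```text
clock: 25.6
eef_pos: [0.5661, 0.0283, 0.1235]
orientation: [[-0.29, 0.957, 0.002], [0.957, 0.29, -0.002], [-0.002, 0.001, -1.0]]
ft_force: [5.0, -11.6, 4.7]
width: 0.0143
finger_force: 58.8
along to mouth 30.96270716646734
[array([187., 268.]), array([187., 292.]), array([187., 408.])]
```

View pics/w5b.png

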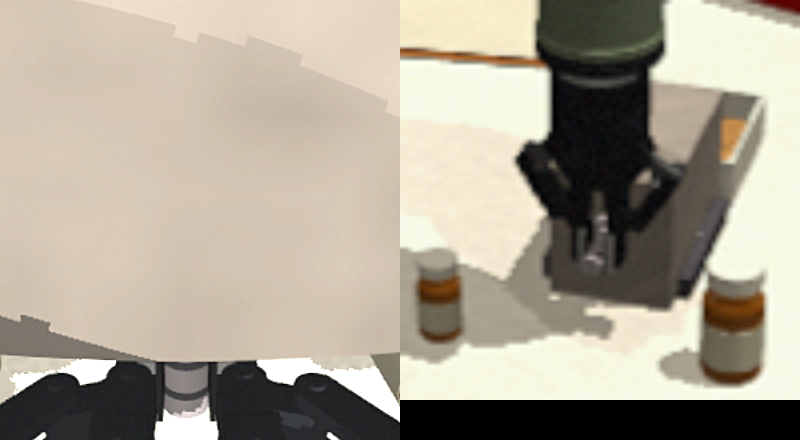

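The left panel shows the collar hidden under the stone's edge and the handle just past it. I can't confirm seating, so I push on in small steps and watch the force.

```bash
python3 -m jog '{"offset":[[0.5,0,0],[1,0,0],[1.5,0,0],[2,0,0],[2,0,0],[2,0,0],[2,0,0],[2,0,0],[2,0,0],[2,0,0]],"turn":[[0,0,0],[0,0,0],[0,0,0],[0,0,0],[0,0,0],[0,0,0],[0,0,0],[0,0,0],[0,0,0],[0,0,0]],"grip":[255,255,255,255,255,255,255,255,255,255]}'
```

```text
clock: 26.95
eef_pos: [0.5659, 0.0286, 0.1237]
orientation: [[-0.289, 0.957, 0.003], [0.957, 0.289, -0.004], [-0.004, 0.002, -1.0]]
ft_force: [7.5, -20.8, 5.2]
width: 0.0137
finger_force: 58.8
```

```bash
python3 -m jog '{"offset":[[0.5,0,-0.5],[1,0,-0.5],[1.5,0,-0.5],[2,0,-0.5],[2.5,0,-0.5],[3,0,-0.5],[3,0,-0.5],[3,0,-0.5],[3,0,-0.5],[3,0,-0.5]],"turn":[[0,0,0],[0,0,0],[0,0,0],[0,0,0],[0,0,0],[0,0,0],[0,0,0],[0,0,0],[0,0,0],[0,0,0]],"grip":[255,255,255,255,255,255,255,255,255,255]}'
```

```text
clock: 28.2
eef_pos: [0.5658, 0.029, 0.1242]
orientation: [[-0.287, 0.958, 0.005], [0.958, 0.287, -0.006], [-0.007, 0.003, -1.0]]
ft_force: [13.9, -35.4, -1.8]
width: 0.0143
finger_force: 58.5
```

```bash
python3 -m jog '{"offset":[[-2,0,0],[-4,0,0],[-4,0,0],[-4,0,0],[-4,0,0],[-4,0,0],[-4,0,0],[-4,0,0],[-4,0,-10],[-4,0,-30]],"turn":[[0,0,0],[0,0,0],[0,0,0],[0,0,0],[0,0,0],[0,0,0],[0,0,0],[0,0,0],[0,0,0],[0,0,0]],"grip":[255,255,170,85,0,0,0,0,0,0]}'
python3 -m jog '{"offset":[[0,0,-30],[0,0,-80],[0,0,-120],[-30,0,-130],[-60,0,-130],[-90,0,-130],[-110,0,-130],[-120,0,-130],[-120,0,-130],[-120,0,-130]],"turn":[[0,0,0],[0,0,0],[0,0,0],[0,0,0],[0,0,0],[0,0,0],[0,0,0],[0,0,0],[0,0,0],[0,0,0]],"grip":[0,0,0,0,0,0,0,0,0,0]}'
python3 - <<'E'
from h import *
s=env.read_state()
im=cams.read_camera("wrist");b=cams.read_camera("scene")
d=cv2.resize(im[0:260,130:390,::-1],(400,400));o=np.zeros((400,800,3),np.uint8);o[:,:400]=np.clip(d*1.,0,255)
o[:,400:]=np.clip(cv2.resize(b[120:240,240:360,::-1],(400,400))*1.6,0,255);cv2.imwrite("pics/w6b.png",o)
mo=np.array([.5569,.0579,.068]);D=np.array([-.290,.957,0])
print(s["eef_pos"],[((wproj(mo+t*D+[0,0,h],s)-[130,0])*400/260).round() for t,h in((0,.015),(-.008,.015),(-.053,.008),(0,.047))])
E
```

```text
clock: 29.45
eef_pos: [0.5649, 0.0306, 0.1541]
orientation: [[-0.291, 0.957, -0.001], [0.957, 0.291, -0.0], [-0.0, -0.001, -1.0]]
ft_force: [-0.1, 0.7, 0.3]
width: 0.0853
finger_force: 0.0
clock: 30.7
eef_pos: [0.6, -0.083, 0.2836]
orientation: [[-0.292, 0.956, -0.0], [0.956, 0.292, 0.0], [0.0, -0.0, -1.0]]
ft_force: [-0.3, 0.4, -0.0]
width: 0.085
finger_force: 0.0
[ 0.6    -0.083   0.2836] [array([200.,  34.]), array([200.,  47.]), array([200., 122.]), array([201.,  20.])]
```

View pics/w6b.png

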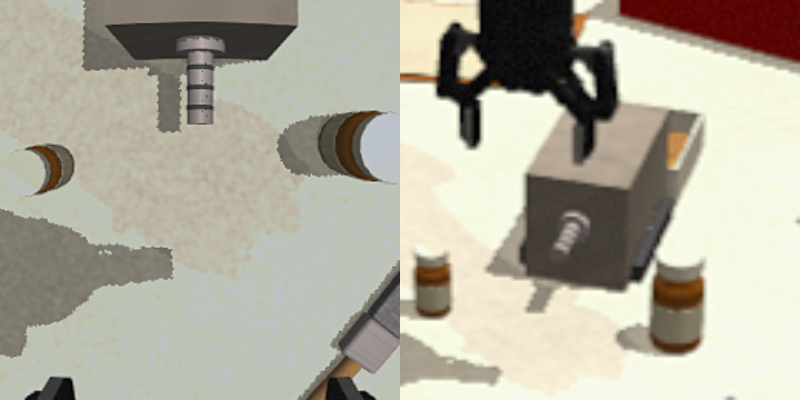

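The collar sits against the stone: the wrist view has it at rows 37–50 against a predicted 34–47, with the handle end at row 124 against 122. Both jars are upright. That was the eleventh picture, one over the limit of ten, so I check the tray for the core by numbers only.

Run:
```python
from h import *
mo=np.array([.5569,.0579,.0]);D=np.array([-.290,.957,0]);N=np.array([.957,.290,0])
c=mo+D*.232+[0,0,.018]
poly=np.array([proj("top",c+D*a+N*b) for a,b in((-.045,-.045),(-.045,.045),(.053,.045),(.053,-.045))],np.int32)
b=cams.read_camera("top")
for im in (cv2.imread("pics/top0.png"),b[:,:,::-1].copy()):
    m=cv2.fillPoly(np.zeros(im.shape[:2],np.uint8),[poly],1)
    h=cv2.cvtColor(im,cv2.COLOR_BGR2HSV);g=((h[:,:,1]<90)&(m>0)).astype(np.uint8)
    n,l,st,ce=cv2.connectedComponentsWithStats(g)
    print("floor px",m.sum(),"mean",im[m>0].mean(0).round(),[(st[k],onz("top",ce[k],.026)) for k in range(1,n) if st[k][4]>8])
    for k in range(1,n):
        if st[k][4]>8:
            y,x=np.nonzero(l==k);P=np.array([onz("top",q,.027)[:2]*1000 for q in zip(x,y)],np.float32);print(cv2.minAreaRect(P))
```

```text
floor px 1304 mean [39. 67. 92.] []
floor px 1304 mean [ 58.  93. 123.] [(array([137, 168,  17,  11, 101], dtype=int32), array([0.4986, 0.2594, 0.026 ]))]
((498.6226806640625, 257.9037170410156), (19.41547203063965, 46.18260955810547), 20.0606689453125)
```

```bash
python3 -c "
from cell import env
print(env.close_job())"
```

```text
the job is handed in; nothing more can be done
None
```

The job is handed in: the jar stands upright to one side, the rod is home with its collar against the stone, and a core-sized grey object now lies in the tray that was empty at the start (I viewed 11 pictures, one over your limit of 10).

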